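# Unlock a sprung bayonet cap and park it in its keeper

### The arm

A 6-joint arm with a two-finger parallel gripper is mounted at the origin on a cart in front of the work surface, level with it; the furniture and walls round the work are solid. World frame = base frame: x ahead of the robot, y to its left, z up, the work surface at z = 0. Lengths are in m, angles in degrees, forces in N, time in s.
With the tool pointing down it reaches from about 0.4 to 0.825 m from the base axis. Payload 7 kg.
Tool frame: the origin (TCP) lies on the centre line of the jaws, within the pads' length; the fingertips stand 19 mm ahead of it and the grasp point (between the pads) is the TCP; z points along the fingers, y is the line along which they close (so a half turn about z gives the same grasp; the last joint's range is limited). The gripper opens to 88 mm and grips with 3 to 60 N. Pads are 19 mm wide; open, the fingers measure 130 mm over their backs; the gripper's body (78 mm by 193 mm) begins 47 mm behind the grasp point.
Start: joints at [-56.431, 20.546, 0.682, 0, -70.136, -16.507], TCP at [0.198, -0.645, 0.246] pointing down, gripper open.
Joint ranges: [-176.03, 176.03], [-82.01, 121.73], [-58.28, 71.71], [-173.87, 95.51], [-174.79, -0.11], [-173.66, 173.66]. Speed limits (degrees/s): [136.94, 136.94, 172.46, 180, 180, 180].

### API

Orientations are given as [roll, pitch, yaw] about the fixed x, y, z axes, in that order (R = Rz(yaw) Ry(pitch) Rx(roll)).
In Python, from plant import * gives the robot as it stands. The module is installed in compiled form; this text tells all that it offers.
- The arm moves only by the tool play_rows, never from a script. Its argument "deltas" is a list of rows, each a list of 6 numbers: the shift along the world's x, y, z scaled (see below), then the turn, a rotation vector about the world's x, y, z scaled (see below). A call has 1 to 10 rows; each row shifts and turns the commanded pose from where the row before left it; what a row does not reach is not made up. The controller multiplies each number of a shift by 800 mm and each number of a turn by 180 degrees. A row lasts 1/10 s, in which the tool goes at most 50 mm and 8.59 degrees, less where a joint would pass 70% of its speed; a pose out of reach is approached as far as the arm can. A call with a number of a shift or a turn outside -1 to 1 is refused whole. A call with a gripper value outside its range is refused whole. "gripper" is the gripper command: -1 is shut, 1 is fully open, values between are in proportion, set as the call begins (left out, the last holds). The fingers move at their own pace and stop on an object; the grip force is fixed at half the most. Time passes only in rows, so rows that do not move let the fingers close. It gives the time, the measured TCP pose, the force, the opening and the grip force at its end, in the units of the state.
- get_obs(): the state, without advancing time (a new reading comes with each control period).
- snapshot(name): name is "scene" or "top" or "wrist"; returns (picture, depth): 384x512x3 uint8, blue, green, red; 384x512 float32, m along the optical axis (not along the pixel's ray), 0 where there is no reading.
- camera_model(name): a dict with "fx", "fy", "cx", "cy" (pixels), "world_to_cam" (4x4, takes a point from world to camera coordinates). Camera axes: x right, y down, z forward; pixel columns grow to the right and rows downward; lengths in m; the calibration is good to about 2 mm. A picture is of the moment at which its call begins: read the wrist's pose just before it. camera_model takes no time and is no camera call; for the wrist camera it gives the pose at the moment of the call.
- close_job(): hands the job in; it is judged then, once.
The state is a dict: "clock": time; "joint_pos": joint angles; "qvel": joint speeds; "tau": joint torques, N m; "tool_pos": TCP position; "orientation": TCP orientation; "force": force on the tool from outside, world axes, zero at the start; "moment": the same for the moment, N m; "opening": finger opening in m; "gripper_force": force on a finger pad.
Only numpy, scipy, OpenCV 4.12 (cv2) and the standard library are available. Lean on these libraries where they do the work, as an engineer would, in place of code of your own. Each camera call takes 0.05 s, during which the arm holds its last target. There are 200 camera calls.

### The job

Open the battery holder on the bench: push its bar-handled cap well down against the spring, keep it down while turning it anticlockwise (seen from above) to free it (never force it round unpressed), lift it off and stand it upright on the bare worktop and let go. Then take the cap afresh (best by the two ends of its bar, as the channel leaves no room for fingers beside it) and set it down upright in the keeper channel, fully down on the channel's floor, about midway along it and with the bar pointing along the channel. Do not shift the tin, battery, heat sink or multimeter.

Things in the scene. Friction and masses are not known exactly. Their poses are not given: they have to be found in the camera images.
- holder: fixed grey box 130 x 120 x 30 mm (x, y, z), origin under its centre, z up. In the middle of its top is a steel bayonet stub, the cap over it. Two guard plates (40 mm long in x, inner faces at y = +-36 mm, tops at z = 80 mm) stand close at the ends of the locked cap's bar: the locked bar can only be taken across its 20 mm width, fingers at its +x and -x sides
- cap: loose black cap, about 0.2 kg, origin at the centre of its lower rim, z up: hollow round skirt of 46 mm dia, flat top at z = 23 mm, on it a bar handle 20 mm wide (cap x), 58 mm long (cap y), z = 23 to 49 mm, its ends overhanging the skirt by 6 mm. Locked at the start: axes parallel to the holder's, rim 39 mm above the worktop. A half turn about z gives the same shape
- plunger (a joint): sprung plunger under the cap (m): 0 with the cap locked, negative when pressed, +0.005 when up. It pushes the cap up with 8 N when locked, 0.6 N more per mm pressed. Press the cap 5 to 6 mm (hard stop at 7 mm), keep it down and turn it 75 deg anticlockwise seen from above, to a stop; unpressed it is caught. Let up there, it rises to 5 mm above its locked height
- stub_top (a point): point on the holder's vertical axis, 70 mm above the worktop: with its rim at this height the cap is clear of stub and plunger (it lifts straight up off them). The stub is 33 mm in diameter, its top 50 mm above the worktop; the cap has 1.7 mm play round it
- keeper: fixed aluminium channel, origin under its centre, z up: base 110 x 86 mm, channel floor at z = 6 mm; two upright cheeks 90 mm long running along keeper x, inner faces at y = +-25 mm, 6 mm thick, tops at z = 50 mm, both ends open. The cap fits with 2 mm each side; beside the bar is no room for fingers, only at its two ends. Either way round is right
- tip_tin: bystander: dark round tin, 51 mm dia, 38 mm high, origin under its centre
- battery_9v: bystander: black block battery lying down, 26 x 52 x 18 mm, origin under its centre
- heat_sink: bystander: black finned heat sink, 34 x 30 x 22 mm, origin under its centre
- multimeter: bystander: yellow and black hand meter lying down, 156 x 74 x 44 mm, origin under its centre

How it is judged (in metres and radians):
On the way, in this order (a step that is already met when the one before it is completed fails the run):
1. the cap is unlocked and lifted clear off the holder's stub (z of cap in the frame of holder above 0.068 m), for 0.1 s.
2. the cap stands upright on the bare worktop, let go (height (world z) of cap below 0.004 m and angle between cap's own z axis and vertical below 0.08 rad and contact force between the fingers and cap below 0.1 N and linear speed of cap below 0.02 m/s), for 0.2 s.
At the end, for the whole second after the job is handed in: the cap stands upright (within 0.08 rad) and at rest between the keeper's cheeks, its rim on the channel's floor (within 3 mm), within 15 mm of the middle of the channel's length and 5 mm of its centre line, its bar within 0.25 rad of the channel's direction (x of cap in the frame of keeper between -0.015 and 0.015 m and y of cap in the frame of keeper between -0.005 and 0.005 m and z of cap in the frame of keeper between 0.003 and 0.009 m and angle between cap's own z axis and vertical below 0.08 rad and angle between the y axis of cap and the x axis of keeper, either way round below 0.25 rad and linear speed of cap below 0.01 m/s); the robot touches nothing.
It fails at once if a bystander (tin, battery, heat sink or multimeter) is shifted by more than 15 mm (distance of any of tip_tin, battery_9v, heat_sink, multimeter from where it was at the start of the episode above 0.015 m).
It fails at once if the cap is forced round over its catch while pressed down less than 3 mm (horizontal distance between cap and holder below 0.01 m and z of cap in the frame of holder between 0.036 and 0.046 m and angle between the x axis of cap and the x axis of holder, either way round between 0.35 and 0.9 rad).
It also fails if it takes over 64 s, if anything falls off the work surface, if the arm or the gripper's body presses on something with over 40 N, if the wrist force passes 120 N, or if a joint passes its speed limit or range.

## Working session

There is one attempt and no reset: what is moved stays moved. The work goes in short steps, Python scripts to look and compute and a tool call to move; the robot and the scene stay as the last step left them, time stands still between calls to the robot, and variables do not carry over. Pictures are saved under pics/ and viewed, at most 10 in all, crops included, and the job is handed in when it is done.

Besides the shell and the picture viewer there is one more tool, called after "Emit:" as name(argument=value, ...), one argument or row to a line, values as JSON. play_rows: Moves the arm, as the interface text tells. Its arguments: {"type":"object","properties":{"deltas":{"type":"array","items":{"type":"array","items":{"type":"number","minimum":-1,"maximum":1}}},"gripper":{"type":"number"}},"required":["deltas"]}

```bash
mkdir -p pics; cat > h.py <<'E'
from plant import *
import numpy as np, cv2
def pt(name,u,v,depth,cm=None):
    c=cm or camera_model(name); z=depth
    p=np.array([(u-c['cx'])/c['fx']*z,(v-c['cy'])/c['fy']*z,z,1])
    return (np.linalg.inv(c['world_to_cam'])@p)[:3]
def cloud(name,d,c=None):
    c=c or camera_model(name); v,u=np.indices(d.shape)
    P=np.stack([(u-c['cx'])/c['fx']*d,(v-c['cy'])/c['fy']*d,d,np.ones_like(d)],-1)
    W=(P@np.linalg.inv(c['world_to_cam']).T)[...,:3]; W[d==0]=np.nan
    return W
def st():
    o=get_obs(); print({k:np.round(o[k],4).tolist() for k in ['clock','tool_pos','orientation','force','opening','gripper_force','joint_pos']})
E
python3 - <<'E'
from h import *
st()
for n in ['scene','top']:
    p,d=snapshot(n); cv2.imwrite(f'pics/{n}0.png',p); np.savez(f'{n}0.npz',d=d,W=cloud(n,d),p=p)
    print(camera_model(n))
E
```

```text
{'clock': 0.0, 'tool_pos': [0.1979, -0.6449, 0.2446], 'orientation': [179.9078, -0.0085, -162.9462], 'force': [0.9214, 0.5082, -0.6359], 'opening': 0.0876, 'gripper_force': 0.0, 'joint_pos': [-56.4307, 20.5892, 0.6331, -0.0192, -70.1348, -16.509]}
{'fx': 458.13047415503024, 'fy': 458.13047415503024, 'cx': 257.2830504921596, 'cy': 192.3498062871624, 'world_to_cam': array([[-0.92983106, -0.36741076, -0.02058012,  0.49776991],
       [-0.25703314,  0.68847866, -0.6781822 ,  0.27263302],
       [ 0.26334041, -0.6253051 , -0.73460559,  1.04705204],
       [ 0.        ,  0.        ,  0.        ,  1.        ]])}
{'fx': 415.95454341212394, 'fy': 415.95454341212394, 'cx': 253.99671242163234, 'cy': 190.47110484133185, 'world_to_cam': array([[ 0.01309357, -0.99984399, -0.01185565, -0.09659627],
       [-0.99585086, -0.01197162, -0.09020944,  0.60562419],
       [ 0.09005343,  0.01298762, -0.99585225,  1.20413202],
       [ 0.        ,  0.        ,  0.        ,  1.        ]])}
```

View pics/top0.png

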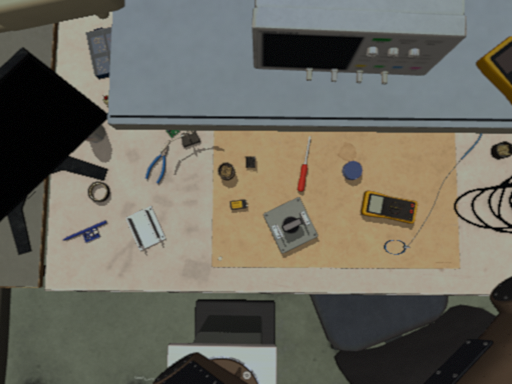

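View pics/scene0.png

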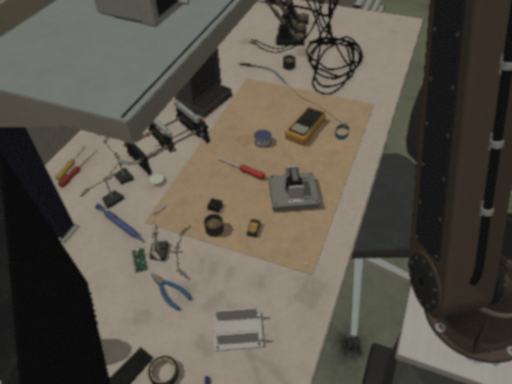

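The top view shows the holder at about (291,225), the keeper at (146,229), the battery at (238,205), the heat sink at (251,162), the tin at (227,172) and the multimeter at (389,207). A shelf overhangs above row 130. Next I fit poses from the depth.

```bash
python3 - <<'E'
from h import *
z=np.load('top0.npz'); W=z['W']; p=z['p']
def reg(u0,u1,v0,v1,zl,zh):
    A=W[v0:v1,u0:u1].reshape(-1,3); return A[(A[:,2]>zl)&(A[:,2]<zh)]
def fit(n,*a):
    A=reg(*a); r=cv2.minAreaRect((A[:,:2]*1000).astype(np.float32)); print(n,len(A),'rect',np.round(r[0],1),np.round(r[1],1),round(r[2],1),'zmed',np.round(np.median(A[:,2]),4))
fit('table',230,260,225,260,-1,1)
fit('holder top',255,330,190,262,.015,.045)
fit('cap+plates',255,330,190,262,.06,.12)
fit('bar',255,330,190,262,.083,.12)
fit('plates',255,330,190,262,.074,.083)
fit('keeper all',120,175,200,258,.003,.08)
fit('keeper cheeks',120,175,200,258,.035,.08)
fit('tin',212,240,155,185,.02,.08); fit('bat',225,252,193,216,.01,.08); fit('hs',243,260,152,172,.01,.08); fit('mm',355,422,185,228,.02,.08)
fit('shelf',120,250,20,120,.05,2)
print(W[125,200],W[117,200],W[125,300],W[60,300])
im=np.hstack([cv2.resize(p[188:264,252:332],(400,380),interpolation=cv2.INTER_CUBIC),cv2.resize(p[194:270,106:186],(400,380),interpolation=cv2.INTER_CUBIC)])
cv2.imwrite('pics/crop1.png',im)
E
```

```text
table 1043 rect [454.1 -62.1] [101.4  87.1] 0.7 zmed 0.0021
holder top 1504 rect [ 519.4 -198.8] [148.3 137.5] 25.7 zmed 0.0309
cap+plates 301 rect [ 507.5 -194.8] [44.4 81.7] 27.0 zmed 0.0843
bar 155 rect [ 508.7 -194.5] [34.8 76.3] 25.3 zmed 0.0888
plates 53 rect [ 506.2 -195.5] [36.3 81.9] 26.3 zmed 0.0795
keeper all 1165 rect [491.1 231.7] [170.4 165.4] 0.8 zmed 0.0076
keeper cheeks 200 rect [492.5 238.5] [89.8 64.6] 26.2 zmed 0.0489
tin 152 rect [664.1  -3.2] [49.3 47.6] 0.4 zmed 0.0314
bat 151 rect [566.5 -41. ] [26.7 51.1] 9.1 zmed 0.0192
hs 18 rect [695.9 -74.1] [33.5 27.3] 0.5 zmed 0.0163
mm 1255 rect [ 563.2 -484. ] [156.1  72. ] 80.1 zmed 0.0375
shelf 12947 rect [791.8  40.1] [194.5 245.9] 0.8 zmed 0.498
[0.68687323 0.00772495 0.48911573] [0.6993112  0.00654322 0.49965776] [ 0.68654809 -0.17845533  0.49789242] [ 0.78449249 -0.1720138   0.56039408]
```

View pics/crop1.png

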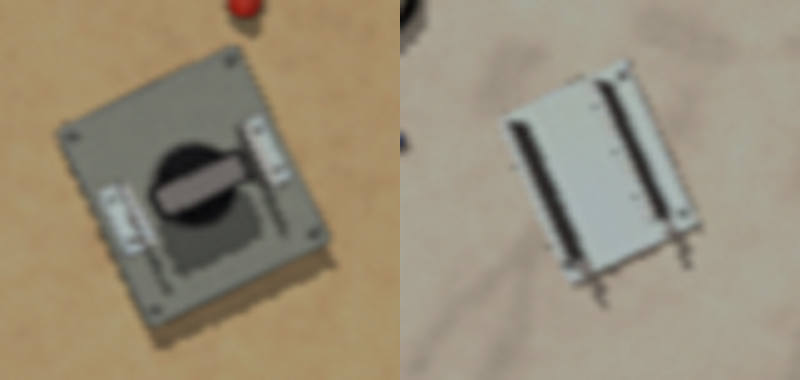

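The crop shows the locked bar running from about (155,200) to (245,165) and the keeper cheeks from about (515,125) to (575,265). Both are yawed about 25°, and the sizes match the ones given. Moving above the holder.

Emit:
play_rows(
  deltas=[
    [0.0322,0.0469,0,0,0,0.0454],
    [0.0322,0.0469,0,0,0,0.0454],
    [0.0322,0.0469,0,0,0,0.0454],
    [0.0322,0.0469,0,0,0,0.0454],
    [0.0322,0.0469,0,0,0,0.0454],
    [0.0322,0.0469,0,0,0,0.0454],
    [0.0322,0.0469,0,0,0,0.0454],
    [0.0322,0.0469,0,0,0,0.0454],
    [0.0322,0.0469,0,0,0,0.0454],
    [0.0322,0.0469,0,0,0,0.0454],
  ],
  gripper=1,
)

```text
clock: 1.1
tool_pos: [0.4562, -0.2683, 0.2455]
orientation: [180.0, 0.0, -80.9]
force: [0.2, -0.7, -0.4]
opening: 0.0874
gripper_force: 0.0
```

Emit:
play_rows(
  deltas=[
    [0.0322,0.0469,0,0,0,0.0454],
    [0.0322,0.0469,0,0,0,0.0454],
    [0,0,0,0,0,0],
    [0,0,0,0,0,0],
    [0,0,0,0,0,0],
  ],
)

```text
clock: 1.6
tool_pos: [0.5066, -0.1954, 0.2453]
orientation: [180.0, 0.0, -64.9]
force: [-0.2, -0.4, 0.5]
opening: 0.0872
gripper_force: 0.0
```

```bash
python3 - <<'E'
from h import *
st(); c=camera_model('wrist'); p,d=snapshot('wrist'); W=cloud('wrist',d,c); np.savez('w1.npz',d=d,W=W,p=p)
cv2.imwrite('pics/w1.png',p)
def fit(n,zl,zh):
    m=(W[...,2]>zl)&(W[...,2]<zh)&(np.hypot(W[...,0]-.507,W[...,1]+.195)<.1); A=W[m]
    r=cv2.minAreaRect((A[:,:2]*1000).astype(np.float32)); print(n,len(A),np.round(r[0],1),np.round(r[1],1),round(r[2],1),np.median(A[:,2]))
fit('box',.024,.034);fit('captop',.058,.066);fit('bar',.084,.094);fit('plates',.076,.083)
print(np.linalg.inv(c['world_to_cam'])[:3,3])
E
```

```text
{'clock': 1.6, 'tool_pos': [0.5066, -0.1954, 0.2453], 'orientation': [179.9616, 0.0218, -64.939], 'force': [-0.2108, -0.3948, 0.5438], 'opening': 0.0872, 'gripper_force': 0.0, 'joint_pos': [-0.4033, 8.1576, -16.0339, -0.0034, -65.8526, 25.4657]}
box 7900 [ 506.3 -196.6] [130.2 119.3] 26.3 0.029827706162041834
captop 635 [ 507.2 -197.8] [45.4 78.7] 26.2 0.06186310202549106
bar 1054 [ 506.6 -196.5] [19.4 57.8] 25.8 0.0880670087558115
plates 389 [ 506.3 -196.3] [38.3 81.9] 26.4 0.079366965635983
[ 0.54347119 -0.27230443  0.38417526]
```

View pics/w1.png

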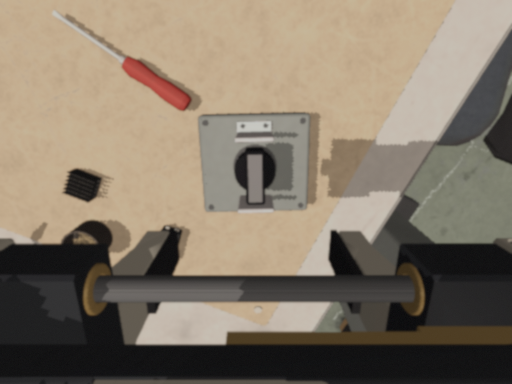

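The wrist picture shows the locked cap at (255,170), with nothing in the fingers' way. The fits agree on centre (506.5, -196.5) mm and yaw 26.2°. Descending over the bar and closing.

Emit:
play_rows(
  deltas=[
    [0,-0.0014,-0.05,0,0,0.006],
    [0,0,-0.05,0,0,0],
    [0,0,-0.05,0,0,0],
    [0,0,-0.04,0,0,0],
    [0,0,-0.012,0,0,0],
    [0,0,0,0,0,0],
    [0,0,0,0,0,0],
  ],
)

```text
clock: 2.35
tool_pos: [0.508, -0.1968, 0.0854]
orientation: [-179.9, -0.1, -63.8]
force: [1.0, -0.3, 0.8]
opening: 0.0875
gripper_force: 0.0
```

Emit:
play_rows(
  deltas=[
    [0,0,0,0,0,0],
    [0,0,0,0,0,0],
    [0,0,0,0,0,0],
    [0,0,0,0,0,0],
    [0,0,0,0,0,0],
    [0,0,0,0,0,0],
    [0,0,0,0,0,0],
    [0,0,0,0,0,0],
    [0,0,0,0,0,0],
    [0,0,0,0,0,0],
  ],
  gripper=-1,
)

```text
clock: 3.35
tool_pos: [0.5066, -0.1963, 0.0839]
orientation: [179.9, 0.0, -63.8]
force: [-2.1, -1.3, 2.4]
opening: 0.0198
gripper_force: 30.0
```

Emit:
play_rows(
  deltas=[
    [0,0,-0.0025,0,0,0],
    [0,0,-0.0025,0,0,0],
    [0,0,-0.0025,0,0,0],
    [0,0,0,0,0,0],
    [0,0,0,0,0,0],
    [0,0,0,0,0,0],
  ],
)

```text
clock: 3.95
tool_pos: [0.5066, -0.1963, 0.0785]
orientation: [180.0, 0.0, -63.8]
force: [-4.5, -0.4, 9.8]
opening: 0.0201
gripper_force: 30.0
```

```bash
python3 - <<'E'
from h import *
st(); c=camera_model('wrist'); p,d=snapshot('wrist'); W=cloud('wrist',d,c)
m=(np.hypot(W[...,0]-.5065,W[...,1]+.1965)<.035)&(W[...,2]>.04)&(W[...,2]<.1)
print(m.sum(), np.histogram(W[m][:,2],bins=np.arange(.04,.1,.002)))
E
```

```text
{'clock': 3.95, 'tool_pos': [0.5066, -0.1963, 0.0785], 'orientation': [179.9541, 0.0059, -63.7875], 'force': [-4.5059, -0.3722, 9.7983], 'opening': 0.0201, 'gripper_force': 30.0033, 'joint_pos': [-0.4992, 18.0422, -27.9272, 0.0221, -44.0742, 26.6958]}
5799 (array([  46,   42,   38,   38,   67,   43,   23,  115,  307,   17,   52,
         65,  120,  137,  152,  149,  147,  162,  188,  245,  754, 2116,
        122,   77,   89,   97,   94,  106,   99]), array([0.04 , 0.042, 0.044, 0.046, 0.048, 0.05 , 0.052, 0.054, 0.056,
       0.058, 0.06 , 0.062, 0.064, 0.066, 0.068, 0.07 , 0.072, 0.074,
       0.076, 0.078, 0.08 , 0.082, 0.084, 0.086, 0.088, 0.09 , 0.092,
       0.094, 0.096, 0.098]))
```

The cap is down about 5.5 mm: the bar top reads 0.0825 and the cap top 0.0565. Turning anticlockwise.

Emit:
play_rows(
  deltas=[
    [0,0,0,0,0,0.02],
    [0,0,0,0,0,0.03],
    [0,0,0,0,0,0.03],
    [0,0,0,0,0,0.03],
    [0,0,0,0,0,0.03],
    [0,0,0,0,0,0.03],
    [0,0,0,0,0,0.03],
    [0,0,0,0,0,0.03],
    [0,0,0,0,0,0.03],
    [0,0,0,0,0,0.03],
  ],
)

```text
clock: 5.0
tool_pos: [0.5078, -0.1959, 0.0789]
orientation: [-180.0, -0.1, -11.4]
force: [-2.0, 3.6, 8.5]
opening: 0.0199
gripper_force: 30.0
```

Emit:
play_rows(
  deltas=[
    [0,0,0,0,0,0.03],
    [0,0,0,0,0,0.03],
    [0,0,0,0,0,0.03],
    [0,0,0,0,0,0.03],
    [0,0,0,0,0,0.007],
    [0,0,0,0,0,0],
    [0,0,0,0,0,0],
  ],
)

```text
clock: 5.7
tool_pos: [0.5075, -0.196, 0.0788]
orientation: [180.0, -0.1, 11.3]
force: [-2.8, 2.6, 8.8]
opening: 0.0197
gripper_force: 30.0
```

```bash
python3 - <<'E'
from h import *
st(); print(get_obs()['moment']); c=camera_model('wrist'); p,d=snapshot('wrist'); W=cloud('wrist',d,c)
m=(np.hypot(W[...,0]-.5065,W[...,1]+.1965)<.035)&(W[...,2]>.04)&(W[...,2]<.1)
print(m.sum(), np.histogram(W[m][:,2],bins=np.arange(.05,.1,.002)))
cv2.imwrite('pics/w2.png',p)
E
```

```text
{'clock': 5.7, 'tool_pos': [0.5075, -0.196, 0.0788], 'orientation': [179.9903, -0.054, 11.2874], 'force': [-2.8463, 2.6261, 8.766], 'opening': 0.0197, 'gripper_force': 30.0, 'joint_pos': [-0.4708, 18.0343, -27.8839, -0.0021, -44.0269, 101.7596]}
[ 0.88047874  1.23616828 -0.02159686]
5802 (array([  43,   27,   83,  338,    7,   59,   66,  113,  136,  133,  165,
        151,  157,  179,  244,  668, 2146,  190,   68,  106,   83,   96,
        105,  100]), array([0.05 , 0.052, 0.054, 0.056, 0.058, 0.06 , 0.062, 0.064, 0.066,
       0.068, 0.07 , 0.072, 0.074, 0.076, 0.078, 0.08 , 0.082, 0.084,
       0.086, 0.088, 0.09 , 0.092, 0.094, 0.096, 0.098]))
```

View pics/w2.png

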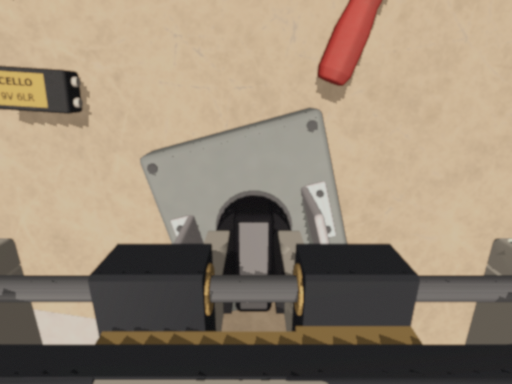

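The bar at (253,265) is still square in the jaws, and the holder appears turned 75° against it. Now letting it up gently.

Emit:
play_rows(
  deltas=[
    [0,0,0,0,0,0.006],
    [0,0,0,0,0,0],
    [0,0,0.005,0,0,0],
    [0,0,0.005,0,0,0],
    [0,0,0.005,0,0,0],
    [0,0,0.005,0,0,0],
    [0,0,0,0,0,0],
  ],
)

```text
clock: 6.45
tool_pos: [0.5073, -0.1962, 0.0942]
orientation: [180.0, -0.0, 12.3]
force: [-0.6, -0.5, -2.6]
opening: 0.0198
gripper_force: 30.0
```

Emit:
play_rows(
  deltas=[
    [0,0,0.03,0,0,0],
    [0,0,0.045,0,0,0],
    [0,0,0,0,0,0],
    [0,0,0,0,0,0],
    [-0.01,0.055,0,0,0,0.013],
    [-0.01,0.055,0,0,0,0.013],
    [-0.01,0.055,0,0,0,0.013],
    [-0.01,0.055,0,0,0,0.013],
    [-0.01,0.055,0,0,0,0.013],
    [-0.01,0.055,0,0,0,0.011],
  ],
)

```text
clock: 7.45
tool_pos: [0.4577, 0.0691, 0.1528]
orientation: [-180.0, 0.1, 26.1]
force: [0.9, 0.9, -1.1]
opening: 0.0197
gripper_force: 30.0
```

Emit:
play_rows(
  deltas=[
    [-0.005,0.028,0,0,0,0],
    [0,0,0,0,0,0],
    [0,0,0,0,0,0],
    [0,0,0,0,0,0],
  ],
)

```text
clock: 7.85
tool_pos: [0.4547, 0.0895, 0.1532]
orientation: [180.0, 0.1, 26.0]
force: [-0.9, -0.6, -2.0]
opening: 0.0198
gripper_force: 30.0
```

```bash
python3 - <<'E'
from h import *
st(); c=camera_model('wrist'); p,d=snapshot('wrist'); W=cloud('wrist',d,c); o=get_obs()['tool_pos']
m=(np.hypot(W[...,0]-o[0],W[...,1]-o[1])<.03)
h=np.histogram(W[m][:,2],bins=np.arange(0.1,.18,.001)); print(list(zip(h[1].round(3),h[0])))
E
```

```text
{'clock': 7.85, 'tool_pos': [0.4547, 0.0895, 0.1532], 'orientation': [179.994, 0.0937, 25.9908], 'force': [-0.881, -0.6469, -2.0113], 'opening': 0.0198, 'gripper_force': 29.994, 'joint_pos': [35.5738, 5.4526, -32.5454, -0.0122, -52.0954, 80.4246]}
[(np.float64(0.1), np.int64(0)), (np.float64(0.101), np.int64(0)), (np.float64(0.102), np.int64(0)), (np.float64(0.103), np.int64(0)), (np.float64(0.104), np.int64(0)), (np.float64(0.105), np.int64(0)), (np.float64(0.106), np.int64(0)), (np.float64(0.107), np.int64(1)), (np.float64(0.108), np.int64(10)), (np.float64(0.109), np.int64(10)), (np.float64(0.11), np.int64(6)), (np.float64(0.111), np.int64(26)), (np.float64(0.112), np.int64(31)), (np.float64(0.113), np.int64(35)), (np.float64(0.114), np.int64(38)), (np.float64(0.115), np.int64(22)), (np.float64(0.116), np.int64(20)), (np.float64(0.117), np.int64(20)), (np.float64(0.118), np.int64(19)), (np.float64(0.119), np.int64(19)), (np.float64(0.12), np.int64(14)), (np.float64(0.121), np.int64(20)), (np.float64(0.122), np.int64(21)), (np.float64(0.123), np.int64(39)), (np.float64(0.124), np.i
[... 1202 characters left out ...]
), (np.float64(0.159), np.int64(35)), (np.float64(0.16), np.int64(43)), (np.float64(0.161), np.int64(32)), (np.float64(0.162), np.int64(41)), (np.float64(0.163), np.int64(49)), (np.float64(0.164), np.int64(43)), (np.float64(0.165), np.int64(54)), (np.float64(0.166), np.int64(44)), (np.float64(0.167), np.int64(43)), (np.float64(0.168), np.int64(49)), (np.float64(0.169), np.int64(55)), (np.float64(0.17), np.int64(54)), (np.float64(0.171), np.int64(49)), (np.float64(0.172), np.int64(45)), (np.float64(0.173), np.int64(47)), (np.float64(0.174), np.int64(43)), (np.float64(0.175), np.int64(58)), (np.float64(0.176), np.int64(61)), (np.float64(0.177), np.int64(47)), (np.float64(0.178), np.int64(36))]
```

Cap in hand: the bar top reads 0.157, so the rim is at about 0.108. Lowering it to the worktop.

Emit:
play_rows(
  deltas=[
    [0,0,-0.05,0,0,0],
    [0,0,-0.05,0,0,0],
    [0,0,-0.027,0,0,0],
    [0,0,-0.0025,0,0,0],
    [0,0,-0.0025,0,0,0],
    [0,0,-0.002,0,0,0],
    [0,0,0,0,0,0],
    [0,0,0,0,0,0],
  ],
)

```text
clock: 8.7
tool_pos: [0.4557, 0.0905, 0.0477]
orientation: [-180.0, -0.1, 26.0]
force: [0.4, -0.3, -1.2]
opening: 0.0198
gripper_force: 30.0
```

Emit:
play_rows(
  deltas=[
    [0,0,-0.0013,0,0,0],
    [0,0,-0.0013,0,0,0],
    [0,0,0,0,0,0],
    [0,0,0,0,0,0],
  ],
)

```text
clock: 9.1
tool_pos: [0.4551, 0.0903, 0.0447]
orientation: [180.0, 0.0, 26.0]
force: [-0.4, 0.6, -0.7]
opening: 0.02
gripper_force: 30.0
```

Emit:
play_rows(
  deltas=[
    [0,0,0,0,0,0],
    [0,0,0,0,0,0],
    [0,0,0,0,0,0],
    [0,0,0,0,0,0],
    [0,0,0,0,0,0],
    [0,0,0,0,0,0],
    [0,0,0,0,0,0],
  ],
  gripper=1,
)

```text
clock: 9.8
tool_pos: [0.4552, 0.0902, 0.0447]
orientation: [-180.0, -0.0, 26.0]
force: [0.5, 0.3, 0.4]
opening: 0.0704
gripper_force: 0.0
```

Emit:
play_rows(
  deltas=[
    [0,0,0.02,0,0,0],
    [0,0,0.05,0,0,0],
    [0,0,0.05,0,0,-0.04],
    [0,0,0.05,0,0,-0.046],
    [0,0,0.05,0,0,-0.046],
    [0,0.03,0,0,0,-0.046],
    [0,0.03,0,0,0,-0.046],
    [0,0.03,0,0,0,-0.046],
    [0,0,0,0,0,-0.046],
    [0,0,0,0,0,-0.046],
  ],
)

```text
clock: 10.8
tool_pos: [0.455, 0.1629, 0.2205]
orientation: [180.0, 0.0, -39.4]
force: [0.2, -0.3, 0.2]
opening: 0.0878
gripper_force: 0.0
```

Emit:
play_rows(
  deltas=[
    [0,0,0,0,0,-0.046],
    [0,0,0,0,0,-0.046],
    [0,0,0,0,0,-0.046],
    [0,0,0,0,0,0],
    [0,0,0,0,0,0],
  ],
)

```text
clock: 11.3
tool_pos: [0.4551, 0.1622, 0.2206]
orientation: [180.0, 0.0, -63.7]
force: [-0.4, 0.5, -0.5]
opening: 0.0879
gripper_force: 0.0
```

```bash
cat > look.py <<'E'
from h import *
import sys
st(); c=camera_model('wrist'); p,d=snapshot('wrist'); W=cloud('wrist',d,c); np.savez('w3.npz',W=W,p=p)
cv2.imwrite('pics/'+sys.argv[1]+'.png',p)
def fit(n,cx,cy,r,zl,zh):
    m=(W[...,2]>zl)&(W[...,2]<zh)&(np.hypot(W[...,0]-cx,W[...,1]-cy)<r); A=W[m]
    if len(A)<20: print(n,'none');return
    r=cv2.minAreaRect((A[:,:2]*1000).astype(np.float32)); print(n,len(A),np.round(r[0],1),np.round(r[1],1),round(r[2],1),np.median(A[:,2]))
fit('bar',.455,.09,.06,.044,.054);fit('captop',.455,.09,.06,.019,.027)
fit('cheeks',.49,.238,.08,.046,.054);fit('kbase',.49,.238,.09,.0035,.009);fit('barK',.49,.238,.05,.0515,.06)
E
python3 look.py w3
```

```text
{'clock': 11.3, 'tool_pos': [0.4551, 0.1622, 0.2206], 'orientation': [179.9914, 0.0007, -63.7277], 'force': [-0.3918, 0.4738, -0.5313], 'opening': 0.0879, 'gripper_force': 0.0, 'joint_pos': [43.0062, 3.3573, -24.9314, -0.0036, -61.7192, -16.7322]}
bar 1138 [455.3  90.2] [57.7 18.6] 26.4 0.04772187111677051
captop 581 [455.1  90.2] [43.9 45. ] 45.8 0.02150846886324137
cheeks 818 [491.2 236.3] [89.1 62.6] 26.3 0.04944426237354829
kbase 3568 [492.  236.2] [109.4  85.5] 25.7 0.00593698794580047
barK none
```

View pics/w3.png

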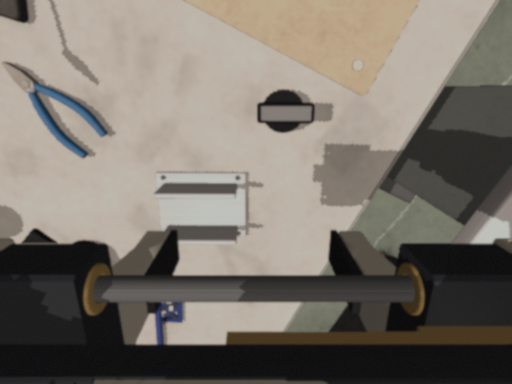

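The wrist picture shows the cap standing upright at (285,110), with its bar parallel to the channel at (200,207). Fits: cap at (455.2, 90.2) mm, keeper at (491.5, 236.3) mm, both yawed about 26°. Regrasping by the bar ends.

Emit:
play_rows(
  deltas=[
    [0,-0.045,0,0,0,0],
    [0,-0.045,0,0,0,0],
    [0,0,-0.05,0,0,0],
    [0,0,-0.06,0,0,0],
    [0,0,-0.06,0,0,0],
    [0,0,-0.04,0,0,0],
    [0,0,-0.0195,0,0,0],
    [0,0,0,0,0,0],
    [0,0,0,0,0,0],
    [0,0,0,0,0,0],
  ],
)

```text
clock: 12.35
tool_pos: [0.456, 0.0908, 0.0383]
orientation: [-179.9, 0.0, -63.9]
force: [1.1, -0.1, -0.7]
opening: 0.0879
gripper_force: 0.0
```

Emit:
play_rows(
  deltas=[
    [0,0,0,0,0,0],
    [0,0,0,0,0,0],
    [0,0,0,0,0,0],
    [0,0,0,0,0,0],
    [0,0,0,0,0,0],
    [0,0,0,0,0,0],
    [0,0,0,0,0,0],
    [0,0,0,0,0,0],
  ],
  gripper=-1,
)

```text
clock: 13.15
tool_pos: [0.4552, 0.0903, 0.0373]
orientation: [-180.0, -0.0, -64.0]
force: [-2.7, 0.3, 6.6]
opening: 0.058
gripper_force: 30.0
```

Emit:
play_rows(
  deltas=[
    [0,0,0.02,0,0,0],
    [0,0,0.04,0,0,0],
    [0,0,0.04,0,0,0],
    [0.0113,0.0455,0,0,0,0],
    [0.0113,0.0455,0,0,0,0],
    [0.0113,0.0455,0,0,0,0],
    [0.0113,0.046,0,0,0,0],
    [0,0,0,0,0,0],
    [0,0,0,0,0,0],
    [0,0,0,0,0,0],
  ],
)

```text
clock: 14.15
tool_pos: [0.4906, 0.2354, 0.1165]
orientation: [179.9, -0.0, -64.0]
force: [0.3, 0.6, -1.9]
opening: 0.0578
gripper_force: 30.0
```

```bash
cat > look2.py <<'E'
from h import *
import sys
st(); c=camera_model('wrist'); p,d=snapshot('wrist'); W=cloud('wrist',d,c); cv2.imwrite('pics/'+sys.argv[1]+'.png',p)
o=get_obs()['tool_pos']; A=W[np.hypot(W[...,0]-o[0],W[...,1]-o[1])<.04]
a=np.radians(26.2); R=np.array([[np.cos(a),np.sin(a)],[-np.sin(a),np.cos(a)]])
for dz in np.arange(-.022,.026,.004):
    B=A[np.abs(A[:,2]-o[2]-dz)<.002]; 
    if len(B)>20:
        L=((B[:,:2]-[.4915,.2363])@R.T)*1000; print(round(o[2]+dz,3),len(B),np.percentile(L,[2,98],axis=0).round(1).tolist(),np.median(B[:,2]).round(4))
E
python3 look2.py w4
```

```text
{'clock': 14.15, 'tool_pos': [0.4906, 0.2354, 0.1165], 'orientation': [179.9088, -0.0165, -63.9919], 'force': [0.2809, 0.6095, -1.9315], 'opening': 0.0578, 'gripper_force': 29.9997, 'joint_pos': [46.2606, 15.3573, -25.5125, -0.0212, -49.2215, -20.2386]}
0.095 230 [[-22.3, -23.6], [20.4, -6.8]] 0.0942
0.099 843 [[-29.7, -23.0], [28.6, -8.8]] 0.1002
0.103 837 [[-35.5, -22.4], [33.2, -9.2]] 0.1012
0.107 477 [[-38.1, -12.0], [35.5, -9.4]] 0.1068
0.111 501 [[-37.8, -12.2], [35.8, -9.4]] 0.1108
0.115 589 [[-37.8, -12.2], [35.5, -9.1]] 0.1148
0.119 663 [[-37.9, -12.0], [35.8, -6.6]] 0.1187
0.123 677 [[-38.0, -11.9], [35.7, -4.6]] 0.123
0.127 2537 [[-31.9, -11.6], [29.6, -0.5]] 0.1269
0.131 241 [[-38.9, -12.3], [36.6, -2.9]] 0.1306
0.135 250 [[-39.0, -12.5], [36.6, -5.6]] 0.1347
0.139 278 [[-39.0, -12.5], [36.4, 8.3]] 0.1387
```

View pics/w4.png

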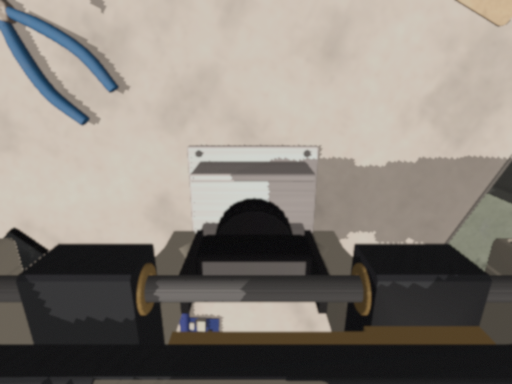

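The cap sits over the channel between the cheeks at (255,215), off by about 1 mm across. I correct that and lower it carefully.

Emit:
play_rows(
  deltas=[
    [0.001,0.0015,-0.025,0,0,0],
    [0,0,-0.01,0,0,0],
    [0,0,-0.006,0,0,0],
    [0,0,-0.006,0,0,0],
    [0,0,0,0,0,0],
    [0,0,0,0,0,0],
  ],
)

```text
clock: 14.8
tool_pos: [0.4923, 0.2375, 0.0798]
orientation: [-180.0, 0.0, -64.0]
force: [0.4, -0.7, -2.2]
opening: 0.0578
gripper_force: 30.0
```

It has entered the channel freely. Continuing down.

Emit:
play_rows(
  deltas=[
    [0,0,-0.01,0,0,0],
    [0,0,-0.01,0,0,0],
    [0,0,-0.01,0,0,0],
    [0,0,-0.008,0,0,0],
    [0,0,-0.003,0,0,0],
    [0,0,0,0,0,0],
    [0,0,0,0,0,0],
    [0,0,0,0,0,0],
  ],
)

```text
clock: 15.6
tool_pos: [0.4923, 0.2376, 0.047]
orientation: [-180.0, 0.0, -64.0]
force: [0.7, 0.7, -2.0]
opening: 0.0581
gripper_force: 30.0
```

Emit:
play_rows(
  deltas=[
    [0,0,-0.0015,0,0,0],
    [0,0,-0.0015,0,0,0],
    [0,0,-0.001,0,0,0],
    [0,0,0,0,0,0],
    [0,0,0,0,0,0],
  ],
)

```text
clock: 16.1
tool_pos: [0.4922, 0.2376, 0.0445]
orientation: [-180.0, 0.0, -64.0]
force: [-4.2, -0.3, 9.6]
opening: 0.0579
gripper_force: 30.0
```

It has reached the floor (9.6 N upward). Releasing and backing off.

Emit:
play_rows(
  deltas=[
    [0,0,0,0,0,0],
    [0,0,0,0,0,0],
    [0,0,0,0,0,0],
    [0,0,0,0,0,0],
    [0,0,0,0,0,0],
    [0,0,0,0,0,0],
    [0,0,0,0,0,0],
    [0,0,0,0,0,0],
  ],
  gripper=1,
)

```text
clock: 16.9
tool_pos: [0.4921, 0.2374, 0.0434]
orientation: [180.0, -0.0, -64.0]
force: [0.0, 0.1, 0.8]
opening: 0.0875
gripper_force: 0.0
```

Emit:
play_rows(
  deltas=[
    [0,0,0.03,0,0,0],
    [0,0,0.05,0,0,0],
    [0,0,0.05,0,0,0],
    [0,0,0.05,0,0,0],
    [0,0,0.04,0,0,0],
    [0,0,0,0,0,0],
    [0,0,0,0,0,0],
    [0,0,0,0,0,0],
    [0,0,0,0,0,0],
    [0,0,0,0,0,0],
  ],
)

```text
clock: 17.9
tool_pos: [0.4918, 0.2371, 0.2184]
orientation: [179.9, -0.0, -64.0]
force: [-0.6, -0.2, -0.8]
opening: 0.0878
gripper_force: 0.0
```

```bash
python3 look.py w5
```

```text
{'clock': 17.9, 'tool_pos': [0.4918, 0.2371, 0.2184], 'orientation': [179.8889, -0.0351, -63.9766], 'force': [-0.6125, -0.1759, -0.8238], 'opening': 0.0878, 'gripper_force': 0.0, 'joint_pos': [46.3067, 9.6555, -17.8962, -0.0063, -62.5647, -20.2805]}
bar none
captop none
cheeks 1283 [491.4 236.6] [89.5 61.9] 25.9 0.049616070406086454
kbase 2815 [491.6 236.3] [110.   84.8] 26.1 0.005806235675858529
barK 1033 [485.4 243.9] [58.1 64.8] 50.0 0.05491879365526986
```

View pics/w5.png

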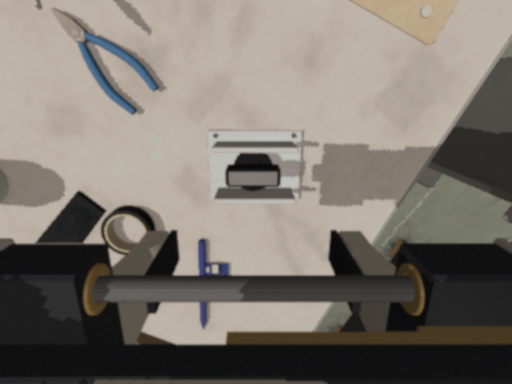

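The cap stands in the channel at (253,175), bar along it and central. Its bar top is at 0.055, which is 6 mm (floor height) plus 49 mm. The arm is clear, so I hand the job in.

```bash
python3 -c "
from plant import *
print(close_job())"
```

```text
the job is handed in; nothing more can be done
None
```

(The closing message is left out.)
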